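# Lock the stock tags into the pantry tag rack

### The arm

A 6-joint arm with a two-finger parallel gripper is mounted at the origin on the work surface. World frame = base frame: x ahead of the robot, y to its left, z up, the work surface at z = 0. Lengths are in mm, angles in rad, forces in N, time in s.
With the tool pointing down it reaches from about 400 to 925 mm from the base axis. Payload 3.4 kg.
Tool frame: the origin (TCP) lies at the centre of the arm's flange, where the gripper is bolted on; the fingertips stand 173 mm ahead of it and the grasp point (between the pads) lies 155 mm ahead of it; z points along the fingers, y is the line along which they close (so a half turn about z gives the same grasp; the last joint's range is limited). The gripper opens to 85 mm and grips with 20 to 120 N. Pads are 22 mm wide; open, the fingers measure 114 mm over their backs; the gripper's body (76 mm by 85 mm) begins 54 mm behind the grasp point. The pads swing forward as they close: fully open they stand 13 mm farther back than shut.
Start: joints at [-1.224, 0.307, 1.506, -0, 1.328, -0.073], TCP at [234.335, -525.09, 404.705] pointing down, gripper open.
Joint ranges: [-3.12, 3.12], [-1.05, 2.28], [0.14, 2.33], [-1.42, 4.57], [0.1, 2.73], [-2.68, 2.68]. Speed limits (rad/s): [2.57, 2.57, 3.14, 3.14, 3.14, 3.14].

### API

Orientations are given as [roll, pitch, yaw] about the fixed x, y, z axes, in that order (R = Rz(yaw) Ry(pitch) Rx(roll)).
In Python, from workcell import env, optics gives the robot as it stands. The module is installed in compiled form; this text tells all that it offers.
- The arm moves only by the tool arm_command, never from a script. Its arguments are lists of equal length, an entry for each row: "travel": the shift along the tool's x, y, z in mm, a list of three; "angular": the turn, a rotation vector about the tool's x, y, z in degrees, a list of three. A call has 1 to 12 rows; each row shifts and turns the commanded pose from where the row before left it, along the tool's axes as they then stand; what a row does not reach is not made up. A row lasts 1/12 s, in which the tool goes at most 41.7 mm and 7.16 degrees, less where a joint would pass 70% of its speed; a pose out of reach is approached as far as the arm can. A call is refused whole if a number of a shift passes 41.7 or a number of a turn 7.16, either way. A call with a gripper value outside its range is refused whole. "jaw" is the opening, from 0 (shut) to 1 (fully open), set as the call begins (left out, the last holds). The fingers move at their own pace and stop on an object; "grip_force" is the grip in N (left out, the last holds). Time passes only in rows, so rows that do not move let the fingers close. It gives the time, the measured TCP pose, the force, the opening and the grip force at its end, in the units of the state.
- env.get_state(): the state, without advancing time (a new reading comes with each control period).
- optics.read_camera(name): name is "side" or "top" or "wrist"; returns the picture (384x512x3 uint8, red, green, blue); there is no depth.
- optics.calibration(name): a dict with "vertical_fov" (degrees; the focal length in pixels is half the picture's height over the tangent of half this angle, whatever the lens; pixels are square), "cx", "cy" (the principal point, pixels), "extrinsics" (4x4, takes a point from world to camera coordinates). Camera axes: x right, y down, z forward; pixel columns grow to the right and rows downward; lengths in mm; the calibration is good to about 2 mm. A picture is of the moment at which its call begins: read the wrist's pose just before it. calibration takes no time and is no camera call; for the wrist camera it gives the pose at the moment of the call.
- env.close_job(): hands the job in; it is judged then, once.
The state is a dict: "clock": time; "joint_positions": joint angles; "joint_velocities": joint speeds; "tau": joint torques, N m; "eef_pos": TCP position; "tcp_rot": TCP orientation; "ft_force": force on the tool from outside, world axes, zero at the start; "wrist_torque": the same for the moment, N m; "grip_width": finger opening in mm; "finger_force": force on a finger pad.
Only numpy, scipy, OpenCV 4.12 (cv2) and the standard library are available. Lean on these libraries where they do the work, as an engineer would, in place of code of your own. Each camera call takes 0.05 s, during which the arm holds its last target. There are 200 camera calls.

### The job

Unlock the tag rack with the key from the dish, then slide every white stock tag flat under a spring clip of its own, fully home against the stop (its edge lifts the clip as it goes in). Then turn the key back fully to lock the rack and stand the key upright in the dish again; leave the other things on the shelf where they are.

Things in the scene. Friction and masses are not known exactly. Their poses are not given: they have to be found in the camera images.
- tag1_grip (a point): Grip-bar centre of a white stiff plastic stock tag, 60 g (may be absent): a plate 110 (its x) x 56 (y) x 5 mm, lying flat at the start, with an upright bar 32 (x) x 14 (y) mm rising to 49 mm above the plate's underside. This point: 27 mm above the underside, 34 mm behind (-x of) the plate's middle, so the leading edge is 89 mm ahead (+x), the rear edge 21 mm behind. z up.
- tag2_grip (a point): Grip-bar centre of a white stiff plastic stock tag, 60 g (may be absent): a plate 110 (its x) x 56 (y) x 5 mm, lying flat at the start, with an upright bar 32 (x) x 14 (y) mm rising to 49 mm above the plate's underside. This point: 27 mm above the underside, 34 mm behind (-x of) the plate's middle, so the leading edge is 89 mm ahead (+x), the rear edge 21 mm behind. z up.
- tag3_grip (a point): Grip-bar centre of a white stiff plastic stock tag, 60 g (may be absent): a plate 110 (its x) x 56 (y) x 5 mm, lying flat at the start, with an upright bar 32 (x) x 14 (y) mm rising to 49 mm above the plate's underside. This point: 27 mm above the underside, 34 mm behind (-x of) the plate's middle, so the leading edge is 89 mm ahead (+x), the rear edge 21 mm behind. z up.
- clip1_home (a point): Fixed point of tag-rack place 1: where a tag's grip-bar centre is when it lies flat on the deck, fully home under the clip, leading edge at the stop. +x points in under the clip from the open front; tags go in along +x, their x the same way. Dark wood deck: 27 mm below (18 above the shelf), its front edge 27 mm before this point (-x). Places are 92 mm apart along y.
- clip1 (a joint): Sprung steel clip: lift in rad, 0 shut, about 0.06 with a tag under it. Its upturned lip, 42 mm wide, starts 27 mm beyond (+x) the home point, 10 mm clear of the deck, and runs down to a rounded nip 2 mm off the deck, 53 mm beyond. It presses with 1 to 2 N; a tag sliding along the deck lifts it (3 to 12 N of push). Top under 30 mm above the deck.
- clip2_home (a point): Fixed point of tag-rack place 2: where a tag's grip-bar centre is when it lies flat on the deck, fully home under the clip, leading edge at the stop. +x points in under the clip from the open front; tags go in along +x, their x the same way. Dark wood deck: 27 mm below (18 above the shelf), its front edge 27 mm before this point (-x). Places are 92 mm apart along y.
- clip2 (a joint): Sprung steel clip: lift in rad, 0 shut, about 0.06 with a tag under it. Its upturned lip, 42 mm wide, starts 27 mm beyond (+x) the home point, 10 mm clear of the deck, and runs down to a rounded nip 2 mm off the deck, 53 mm beyond. It presses with 1 to 2 N; a tag sliding along the deck lifts it (3 to 12 N of push). Top under 30 mm above the deck.
- clip3_home (a point): Fixed point of tag-rack place 3: where a tag's grip-bar centre is when it lies flat on the deck, fully home under the clip, leading edge at the stop. +x points in under the clip from the open front; tags go in along +x, their x the same way. Dark wood deck: 27 mm below (18 above the shelf), its front edge 27 mm before this point (-x). Places are 92 mm apart along y.
- clip3 (a joint): Sprung steel clip: lift in rad, 0 shut, about 0.06 with a tag under it. Its upturned lip, 42 mm wide, starts 27 mm beyond (+x) the home point, 10 mm clear of the deck, and runs down to a rounded nip 2 mm off the deck, 53 mm beyond. It presses with 1 to 2 N; a tag sliding along the deck lifts it (3 to 12 N of push). Top under 30 mm above the deck.
- lock (a joint): Lock cylinder at the left (+y) end of the rack: angle in rad, 0 = locked, 1.2 = fully unlocked, counter-clockwise from above to unlock; stops at both ends, light friction (below 0.1 N m), stays where left. It drives the gate.
- gate (a joint): Travel in m along the rack's +y of the steel gate bar at the rack's front: 0 locked, 0.046 open. One post per place, 14 mm wide, 12 mm above the deck. Locked, the posts stand mid-place, 31 to 41 mm before (-x) the home point: they bar the way in and keep home tags in. Open, they stand midway between places.
- lock_mouth (a point): Centre of the mouth of the lock's square socket, on top of the cylinder (44 mm above the shelf; cylinder 72 mm across). Socket 29 mm square, sides along this frame's x and y, which turn with the lock; 22 mm deep, chamfered mouth. z up.
- key_grip (a point): Centre of the lock key's handle, a black bar 44 (its x) x 14 (y) x 36 mm high, on a square metal foot 26 x 26 x 34 mm, sides along x and y; underside 52 mm below this point; 120 g. Starts upright in the dish. Fits the socket at any quarter-turn; bottomed, this point is 30 mm above the mouth. 0.12 rad of slack either way before the lock turns.
- dish_in (a point): Centre of the inner floor of the fixed low square porcelain dish, 120 mm outside, 108 mm inside, floor 6 mm above the shelf, rim 14 mm. A little steel clip sits on its far rim (not used).
- shaker1: bystander, leave it alone: clear acrylic spice shaker, 44 mm wide, 75 mm tall; origin at the centre of its underside
- shaker2: bystander, leave it alone: second clear acrylic spice shaker, 44 mm wide, 75 mm tall; origin at the centre of its underside
- tin: bystander, leave it alone: copper-tone tin, 80 mm wide, 100 mm tall; origin at the centre of its underside
- jar: bystander, leave it alone: glass jar, 72 mm wide, 120 mm tall; origin at the centre of its underside
- mug: bystander, leave it alone: white mug, 80 mm wide, 85 mm tall; origin at the centre of its underside
- oil: bystander, leave it alone: green oil bottle, 66 mm wide, 190 mm tall; origin at the centre of its underside

How it is judged (in metres and radians):
On the way, in this order (a step that is already met when the one before it is completed fails the run):
1. the rack is unlocked with the key in the lock (value of joint lock above 1.08 rad and horizontal distance between key_grip and lock_mouth below 0.006 m and z of key_grip in the frame of lock_mouth below 0.038 m), for 0.2 s.
2. every tag present is fully home under a clip of its own (((x of tag1_grip in the frame of clip1_home between -0.008 and 0.008 m and y of tag1_grip in the frame of clip1_home between -0.012 and 0.012 m and z of tag1_grip in the frame of clip1_home between -0.006 and 0.006 m and angle between the x axis of tag1_grip and the x axis of clip1_home, either way round below 0.15 rad and value of joint clip1 above 0.03 rad) or (x of tag1_grip in the frame of clip2_home between -0.008 and 0.008 m and y of tag1_grip in the frame of clip2_home between -0.012 and 0.012 m and z of tag1_grip in the frame of clip2_home between -0.006 and 0.006 m and angle between the x axis of tag1_grip and the x axis of clip2_home, either way round below 0.15 rad and value of joint clip2 above 0.03 rad) or (x of tag1_grip in the frame of clip3_home between -0.008 and 0.008 m and y of tag1_grip in the frame of clip3_home between -0.012 and 0.012 m and z of tag1_grip in the frame of clip3_home between -0.006 and 0.006 m and angle between the x axis of tag1_grip and the x axis of clip3_home, either way round below 0.15 rad and value of joint clip3 above 0.03 rad)) and ((x of tag2_grip in the frame of clip1_home between -0.008 and 0.008 m and y of tag2_grip in the frame of clip1_home between -0.012 and 0.012 m and z of tag2_grip in the frame of clip1_home between -0.006 and 0.006 m and angle between the x axis of tag2_grip and the x axis of clip1_home, either way round below 0.15 rad and value of joint clip1 above 0.03 rad) or (x of tag2_grip in the frame of clip2_home between -0.008 and 0.008 m and y of tag2_grip in the frame of clip2_home between -0.012 and 0.012 m and z of tag2_grip in the frame of clip2_home between -0.006 and 0.006 m and angle between the x axis of tag2_grip and the x axis of clip2_home, either way round below 0.15 rad and value of joint clip2 above 0.03 rad) or (x of tag2_grip in the frame of clip3_home between -0.008 and 0.008 m and y of tag2_grip in the frame of clip3_home between -0.012 and 0.012 m and z of tag2_grip in the frame of clip3_home between -0.006 and 0.006 m and angle between the x axis of tag2_grip and the x axis of clip3_home, either way round below 0.15 rad and value of joint clip3 above 0.03 rad)) and ((x of tag3_grip in the frame of clip1_home between -0.008 and 0.008 m and y of tag3_grip in the frame of clip1_home between -0.012 and 0.012 m and z of tag3_grip in the frame of clip1_home between -0.006 and 0.006 m and angle between the x axis of tag3_grip and the x axis of clip1_home, either way round below 0.15 rad and value of joint clip1 above 0.03 rad) or (x of tag3_grip in the frame of clip2_home between -0.008 and 0.008 m and y of tag3_grip in the frame of clip2_home between -0.012 and 0.012 m and z of tag3_grip in the frame of clip2_home between -0.006 and 0.006 m and angle between the x axis of tag3_grip and the x axis of clip2_home, either way round below 0.15 rad and value of joint clip2 above 0.03 rad) or (x of tag3_grip in the frame of clip3_home between -0.008 and 0.008 m and y of tag3_grip in the frame of clip3_home between -0.012 and 0.012 m and z of tag3_grip in the frame of clip3_home between -0.006 and 0.006 m and angle between the x axis of tag3_grip and the x axis of clip3_home, either way round below 0.15 rad and value of joint clip3 above 0.03 rad))), for 0.2 s.
3. the rack is locked again with the key (value of joint lock below 0.12 rad and horizontal distance between key_grip and lock_mouth below 0.006 m and z of key_grip in the frame of lock_mouth below 0.038 m), for 0.2 s.
At the end, for the whole second after the job is handed in: Every tag present lies flat under a clip of its own (the clip lifted by it), within 8 mm of home along the rack, 12 mm sideways and 0.15 rad; the lock is within 0.12 rad of locked; the key stands upright (0.12 rad) in the dish, within 42 mm of its centre (all of step 2 and value of joint lock below 0.12 rad and horizontal distance between key_grip and dish_in below 0.042 m and height (world z) of key_grip below 0.066 m and angle between key_grip's own z axis and vertical below 0.12 rad); the robot touches nothing.
It fails at once if a bystander is shifted by more than 40 mm (distance of any of shaker1, shaker2, tin, jar, mug, oil from where it was at the start of the episode above 0.04 m).
It fails at once if a bystander is tipped (angle between any of shaker1, shaker2, tin, jar, mug, oil's own z axis and vertical above 0.5 rad).
Of tag1, tag2, tag3 only 2 to 3 are there at a start; the rules pass over those that are not, and their reading is None.
At some moment in a run one of tag1, tag2, tag3 may be knocked a few centimetres aside while the robot is not near it.
It also fails if it takes over 210 s, if anything falls off the work surface, if the arm or the gripper's body presses on something with over 40 N, if the wrist force passes 120 N, or if a joint passes its speed limit or range.

## Working session

There is one attempt and no reset: what is moved stays moved. The work goes in short steps, Python scripts to look and compute and a tool call to move; the robot and the scene stay as the last step left them, time stands still between calls to the robot, and variables do not carry over. Pictures are saved under pics/ and viewed, at most 14 in all, crops included, and the job is handed in when it is done.

Besides the shell and the picture viewer there is one more tool, called after "Request:" in YAML: its name, and indented under it one key for each argument. arm_command: Moves the arm, as the interface text tells. Its arguments: {"type":"object","properties":{"travel":{"type":"array","items":{"type":"array","items":{"type":"number"}}},"angular":{"type":"array","items":{"type":"array","items":{"type":"number"}}},"jaw":{"type":"number"},"grip_force":{"type":"number"}},"required":["travel","angular"]}

```bash
mkdir -p pics
cat > h.py <<'E'
import numpy as np, cv2
from workcell import env, optics
def shot(cam,name):
    c=optics.calibration(cam); im=optics.read_camera(cam); cv2.imwrite(f'pics/{name}.png',im[:,:,::-1]); 
    np.savez(f'pics/{name}.npz',**{k:np.array(v) for k,v in c.items()}); return im
def cal(name): return np.load(f'pics/{name}.npz')
def ray(name,u,v,z):
    c=cal(name); f=192/np.tan(np.radians(c['vertical_fov'])/2); E=c['extrinsics']
    d=E[:3,:3].T@np.array([(u-c['cx'])/f,(v-c['cy'])/f,1]); o=-E[:3,:3].T@E[:3,3]
    return (o+d*(z-o[2])/d[2]).round(1)
def proj(name,p):
    c=cal(name); f=192/np.tan(np.radians(c['vertical_fov'])/2); q=(c['extrinsics']@np.append(p,1))[:3]
    return np.array([q[0]/q[2]*f+c['cx'],q[1]/q[2]*f+c['cy']]).round(1)
E
python3 - <<'E'
from h import *
print(env.get_state())
for c in ['top','side','wrist']:
    im=shot(c,c+'0'); k=optics.calibration(c); print(c,k)
ims=cv2.imread('pics/top0.png'); cv2.imwrite('pics/top0b.png',cv2.resize(ims,(800,600),interpolation=cv2.INTER_CUBIC))
E
```

```text
{'clock': 0.0, 'joint_positions': array([-1.22450509e+00,  3.07553855e-01,  1.50767396e+00, -2.35913862e-05,
        1.32835638e+00, -7.35115938e-02]), 'joint_velocities': array([-0.00095845,  0.00035011, -0.00078309,  0.00036576,  0.00136018,
        0.00029826]), 'tau': array([ 8.23186110e-04, -4.57549489e+01, -2.51922047e+01, -1.87564237e-04,
        1.33598439e-02, -1.75158192e-05]), 'eef_pos': array([ 234.21065038, -524.76694247,  403.79141621]), 'tcp_rot': array([-3.13960481e+00, -1.23441457e-04,  4.19808399e-01]), 'ft_force': array([0.67750161, 0.27953562, 0.11109061]), 'wrist_torque': array([-0.03652697, -0.06539599,  0.01663885]), 'finger_force': 0.0, 'grip_width': 85.5568886474456}
top {'vertical_fov': 45.845848715960805, 'cx': 260.1395271774213, 'cy': 188.0298073595511, 'extrinsics': array([[-9.73938857e-03, -9.99952473e-01,  4.43864934e-04,
         2.66204333e+01],
       [-9.83851709e-01,  9.50323242e-03, -1.78733050e-01,
         5.49811414e+02],
       [ 1.78720337e-01, -2.17744789e-03, -9.83897505e-01,
         1.71120594e+03],
       [ 0.00000000e+00,  0.00000000e+0
[... 245 characters left out ...]
  [-3.00026715e-01,  6.78713806e-01, -6.70321967e-01,
         1.98436866e+02],
       [ 2.85393614e-01, -6.06645447e-01, -7.41978293e-01,
         1.00749221e+03],
       [ 0.00000000e+00,  0.00000000e+00,  0.00000000e+00,
         1.00000000e+00]])}
wrist {'vertical_fov': 62.57194562628369, 'cx': 254.80477895908166, 'cy': 186.6896940296026, 'extrinsics': array([[ 4.07566559e-01, -9.13174192e-01, -1.54765076e-03,
        -5.73997872e+02],
       [-8.67848462e-01, -3.87863058e-01,  3.10485579e-01,
        -4.04255579e+01],
       [-2.84127694e-01, -1.25200413e-01, -9.50576830e-01,
         3.80374188e+02],
       [ 0.00000000e+00,  0.00000000e+00,  0.00000000e+00,
         1.00000000e+00]])}
```

View pics/top0b.png

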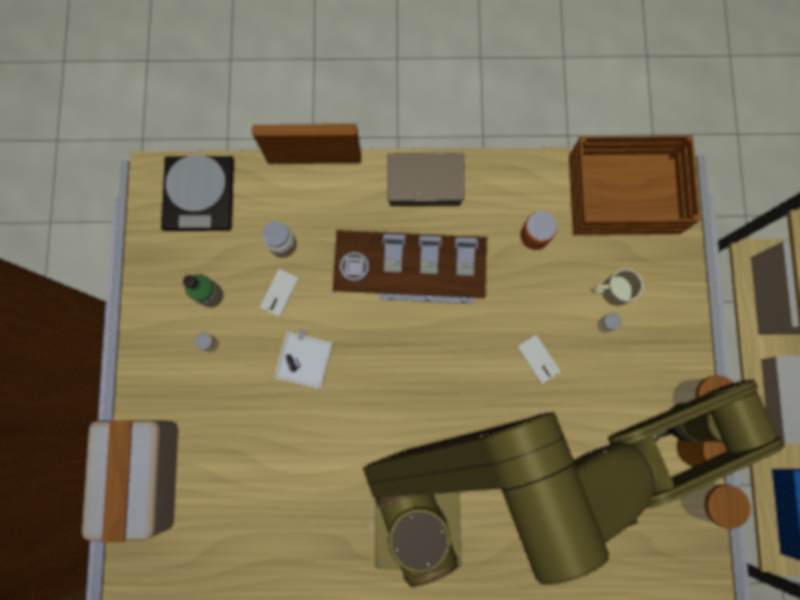

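View pics/side0.png

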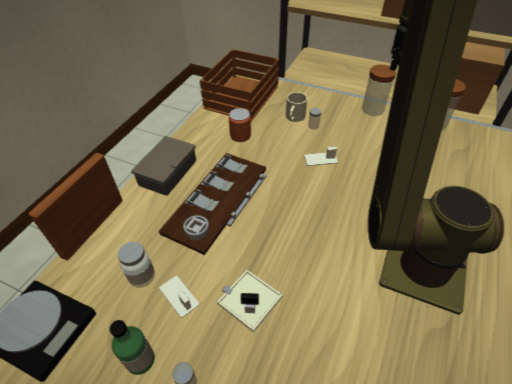

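Top view (800 px scale): rack at (333–487, 231–297), lock (354,266), dish (304,360) with the key at (292,362). There are two tags, with bars at (275,303) and (546,371). A third could be hidden by the arm.

Run:
```python
from h import *
s=512/800
for n,u,v,z in [('key',292,362,70),('dish',304,360,10),('lock',354,266,44),('rTL',337,231,18),('rTR',487,237,18),('rBR',486,297,18),('rBL',333,292,18),('bar1',275,303,45),('t1 far',287,272,5),('t1 center',279,292,5),('bar2',546,371,45),('t2 center',539,359,5),('t2 farL',529,341,5),('clip1',394,252,30),('clip3',466,256,30)]:
    print(n,ray('top0',u*s,v*s,z))
for n,u,v,z in [('key',249,298,70),('bar1',183,298,45),('bar2',332,153,45),('lock',196,227,44)]: print(n,ray('side0',u,v,z))
im=cv2.imread('pics/top0.png')
cv2.imwrite('pics/top0c.png',cv2.resize(im[140:260,165:325],(800,600),interpolation=cv2.INTER_CUBIC))
```

```text
key [381.9 298.9  70. ]
dish [391.7 278.6  10. ]
lock [623.2 152.2  44. ]
rTL [721.4 198.   18. ]
rTR [ 701.8 -186.7   18. ]
rBR [ 545.6 -179.5   18. ]
rBL [562.2 206.9  18. ]
bar1 [530.8 347.8  45. ]
t1 far [617.8 326.4   5. ]
t1 center [565.9 345.8   5. ]
bar2 [ 356.1 -317.4   45. ]
t2 center [ 389.  -309.1    5. ]
t2 farL [ 434.5 -285.9    5. ]
clip1 [661.7  51.8  30. ]
clip3 [ 649.5 -130.6   30. ]
key [383.1 306.5  70. ]
bar1 [537.4 361.9  45. ]
bar2 [ 356.  -304.8   45. ]
lock [620.7 158.5  44. ]
```

View pics/top0c.png

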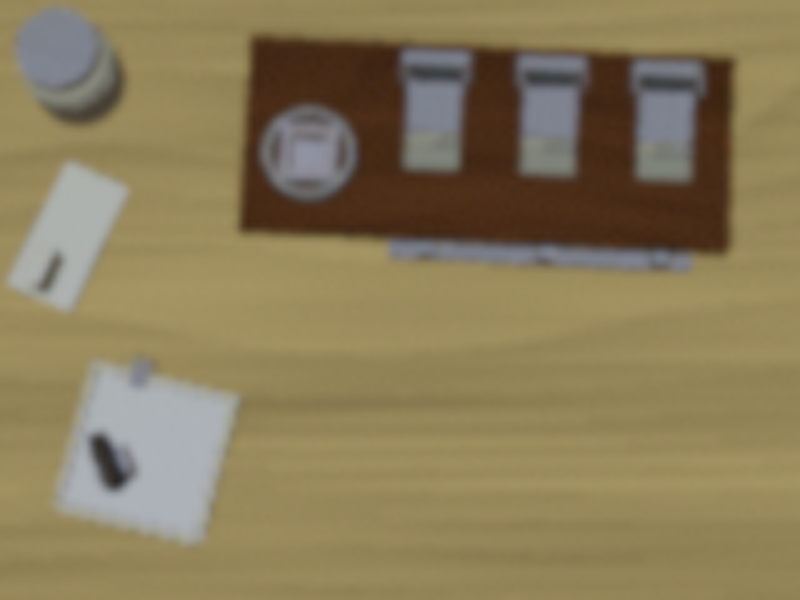

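Key about (382,300) with its handle axis at about 31°, rack yaw about -2.6°. I'll move over the key.

Request:
arm_command:
  travel:
    - [35.9,-13.7,0]
    - [35.9,-13.7,0]
    - [35.9,-13.7,0]
    - [35.9,-13.7,0]
    - [35.9,-13.7,0]
    - [35.9,-13.7,0]
    - [35.9,-13.7,0]
    - [35.9,-13.7,0]
    - [35.9,-13.7,0]
    - [35.9,-13.7,0]
    - [35.9,-13.7,0]
    - [35.9,-13.7,0]
  angular:
    - [0,0,0]
    - [0,0,0]
    - [0,0,0]
    - [0,0,0]
    - [0,0,0]
    - [0,0,0]
    - [0,0,0]
    - [0,0,0]
    - [0,0,0]
    - [0,0,0]
    - [0,0,0]
    - [0,0,0]
  jaw: 1

```text
clock: 1.15
eef_pos: [561.7, -197.7, 404.4]
tcp_rot: [-3.141, 0.001, 0.42]
ft_force: [0.5, 0.4, -0.7]
grip_width: 85.3
finger_force: 0.0
```

Request:
arm_command:
  travel:
    - [15.9,-35.5,0]
    - [15.9,-35.5,0]
    - [15.9,-35.5,0]
    - [15.9,-35.5,0]
    - [15.9,-35.5,0]
    - [15.9,-35.5,0]
    - [15.9,-35.5,0]
    - [15.9,-35.5,0]
    - [15.9,-35.5,0]
    - [-16.9,-34.9,0]
    - [-16.9,-34.9,0]
    - [-16.9,-34.9,0]
  angular:
    - [0,0,0]
    - [0,0,0]
    - [0,0,0]
    - [0,0,0]
    - [0,0,0]
    - [0,0,0]
    - [0,0,0]
    - [0,0,0]
    - [0,0,0]
    - [0,0,0]
    - [0,0,0]
    - [0,0,0]

```text
clock: 2.15
eef_pos: [471.1, 227.0, 404.0]
tcp_rot: [-3.141, 0.001, 0.42]
ft_force: [0.6, 1.0, -0.0]
grip_width: 85.2
finger_force: 0.0
```

Request:
arm_command:
  travel:
    - [-16.9,-34.9,0]
    - [-16.9,-34.9,0]
    - [-16.9,-34.9,20]
    - [0,0,20]
    - [0,0,20]
    - [0,0,0]
    - [0,0,0]
  angular:
    - [0,0,0]
    - [0,0,0]
    - [0,0,0]
    - [0,0,0]
    - [0,0,0]
    - [0,0,-7]
    - [0,0,0]

```text
clock: 2.73
eef_pos: [383.5, 299.4, 344.1]
tcp_rot: [3.141, 0.004, 0.546]
ft_force: [-0.6, -1.1, -0.2]
grip_width: 85.9
finger_force: 0.0
```

Run:
```python
from h import *
print(env.get_state()['eef_pos'],env.get_state()['tcp_rot'])
im=shot('wrist','w1'); top=shot('top','top1')
print(proj('w1',[382,300,76]))
a=cv2.resize(im[:,:,::-1],(600,450)); b=cv2.resize(top[:,:,::-1][180:384,200:512],(200,131))
cv2.imwrite('pics/w1v.png',im[:,:,::-1]); cv2.imwrite('pics/top1v.png',top[:,:,::-1])
```

```text
[383.53382521 299.40716563 344.13842834] [3.14144812 0.00367726 0.54620098]
[253.3 189.3]
```

View pics/w1v.png

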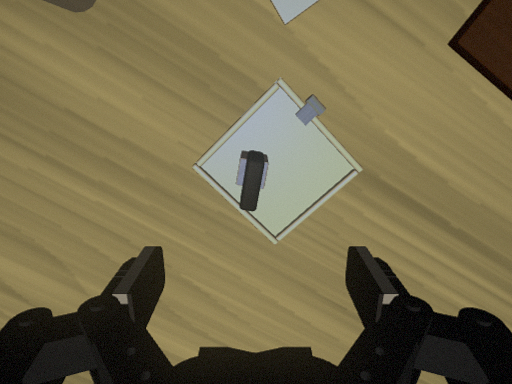

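View pics/top1v.png

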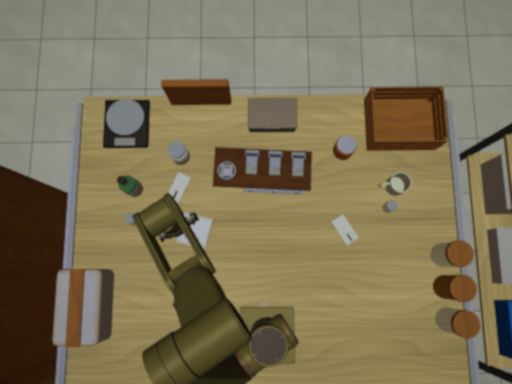

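Wrist view: the key bar runs (256,152)–(249,210), close to the tool's x direction, with the metal foot visible beside it. The second top view shows no third tag, so there are only two. Next I compute the key pose.

Run:
```python
from h import *
a=ray('w1',249,209,76);b=ray('w1',257,153,76);print(a,b,(a+b)/2,np.linalg.norm(a-b),np.arctan2(*(b-a)[1::-1]))
im=cv2.imread('pics/w1.png'); g=im.max(2); m=(g<60).astype('uint8'); m[:140]=0;m[220:]=0;m[:,:225]=0;m[:,290:]=0
n,l,s,c=cv2.connectedComponentsWithStats(m); print(s[1:],c[1:])
ys,xs=np.where(m); print(cv2.minAreaRect(np.stack([xs,ys],1).astype('float32')))
def box(p,yaw):
    for z in(76,40,):
        for sx,sy in((22,7),(22,-7),(-22,-7),(-22,7)):
            q=p+np.array([sx*np.cos(yaw)-sy*np.sin(yaw),sx*np.sin(yaw)+sy*np.cos(yaw)]); yield proj('w1',[*q,z])
for yaw in(.546+.06,.546+.12): print(yaw,list(map(list,box(((a+b)/2)[:2],yaw))))
for n,(u,v) in dict(N=(279,80),E=(361,169),S=(276,243),W=(194,166)).items(): print(n,ray('w1',u,v,14))
for y in range(146,216,6): x=np.where(m[y])[0]; print(y,x.min() if len(x) else 0,x.max() if len(x) else 0)
```

```text
[365.8 294.2  76. ] [408.5 312.7  76. ] [387.15 303.45  76.  ] 46.535362897478294 0.40884210433715223
[[240 151  25  60 940]
 [241 157   1   1   1]
 [243 157   1   1   1]
 [266 156   1   2   2]
 [266 160   2   2   3]] [[251.85531915 180.91808511]
 [241.         157.        ]
 [243.         157.        ]
 [266.         156.5       ]
 [266.66666667 160.66666667]]
((253.53070068359375, 180.58761596679688), (26.080793380737305, 59.13820266723633), 1.2453643083572388)
0.6060000000000001 [[np.float64(242.0), np.float64(154.9)], [np.float64(260.3), np.float64(153.9)], [np.float64(263.2), np.float64(207.3)], [np.float64(246.0), np.float64(208.2)], [np.float64(243.6), np.float64(145.9)], [np.float64(259.6), np.float64(145.0)], [np.float64(262.2), np.float64(192.5)], [np.float64(247.0), np.float64(193.3)]]
0.666 [[np.float64(240.4), np.float64(155.6)], [np.float64(258.5), np.float64(153.5)], [np.float64(264.8), np.float64(206.6)], [np.float64(247.6), np.float64(208.6)], [np.float64(242.1), np.float64(146.5)], [np.float64(258.0), np.float64(144.6)], [np.float64(263.6), np.float64(191.9)], [np.float64(248.5), np.float64(193.7)]]
N [464.3 323.2  14. ]
E [436.5 210.   14. ]
S [324.9 237.6  14. ]
W [354.3 351.2  14. ]
146 0 0
152 248 259
158 247 264
164 247 263
170 246 262
176 245 261
182 244 260
188 243 259
194 242 258
200 241 257
206 240 255
212 0 0
```

Request:
arm_command:
  travel:
    - [0,0,0]
    - [0,0,0]
    - [1.5,-2.2,0]
    - [0,0,32]
    - [0,0,32]
    - [0,0,32]
    - [0,0,20]
    - [0,0,11]
    - [0,0,0]
  angular:
    - [0,0,4.4]
    - [0,0,4.4]
    - [0,0,0]
    - [0,0,0]
    - [0,0,0]
    - [0,0,0]
    - [0,0,0]
    - [0,0,0]
    - [0,0,0]

```text
clock: 3.58
eef_pos: [384.8, 301.6, 216.6]
tcp_rot: [3.141, 0.004, 0.388]
ft_force: [-0.1, -0.4, -0.1]
grip_width: 85.2
finger_force: 0.0
```

Request:
arm_command:
  travel:
    - [0,0,0]
    - [0,0,0]
    - [0,0,0]
    - [0,0,0]
    - [0,0,0]
    - [0,0,0]
    - [0,0,0]
    - [0,0,0]
    - [0,0,0]
    - [0,0,0]
  angular:
    - [0,0,0]
    - [0,0,0]
    - [0,0,0]
    - [0,0,0]
    - [0,0,0]
    - [0,0,0]
    - [0,0,0]
    - [0,0,0]
    - [0,0,0]
    - [0,0,0]
  jaw: 0
  grip_force: 60

```text
clock: 4.42
eef_pos: [385.4, 302.3, 219.3]
tcp_rot: [-3.141, -0.001, 0.388]
ft_force: [-0.8, -0.2, 5.9]
grip_width: 12.9
finger_force: 60.2
```

Request:
arm_command:
  travel:
    - [0,0,-15]
    - [0,0,-30]
    - [0,0,-36]
    - [17.2,29.6,0]
    - [17.2,29.6,0]
    - [17.2,29.6,0]
    - [17.2,29.6,0]
    - [17.2,29.6,0]
    - [17.2,29.6,0]
    - [17.2,29.6,0]
  angular:
    - [0,0,0]
    - [0,0,0]
    - [0,0,0]
    - [0,0,0]
    - [0,0,0]
    - [0,0,0]
    - [0,0,0]
    - [0,0,0]
    - [0,0,0]
    - [0,0,0]

```text
clock: 5.25
eef_pos: [575.9, 154.6, 299.2]
tcp_rot: [-3.141, 0.001, 0.388]
ft_force: [0.4, 0.3, -0.9]
grip_width: 13.4
finger_force: 59.4
```

Request:
arm_command:
  travel:
    - [0,0,0]
    - [0,0,0]
    - [0,0,0]
    - [0,0,0]
    - [0,0,0]
    - [0,0,0]
    - [0,0,0]
  angular:
    - [0,0,6.2]
    - [0,0,6.2]
    - [0,0,6.2]
    - [0,0,6.2]
    - [0,0,0]
    - [0,0,0]
    - [0,0,0]

```text
clock: 5.83
eef_pos: [574.8, 155.9, 299.4]
tcp_rot: [3.141, 0.001, -0.042]
ft_force: [-0.4, -0.1, -1.0]
grip_width: 12.9
finger_force: 59.4
```

Run:
```python
from h import *
print(env.get_state()['eef_pos'],env.get_state()['tcp_rot'],env.get_state()['grip_width'])
im=shot('wrist','w2')
cv2.imwrite('pics/w2v.png',cv2.resize(im[:,:,::-1],(800,600),interpolation=cv2.INTER_CUBIC))
```

```text
[574.82977434 155.92492457 299.36549351] [ 3.14147674e+00  5.37656977e-04 -4.17169958e-02] 12.91673045045176
```

View pics/w2v.png

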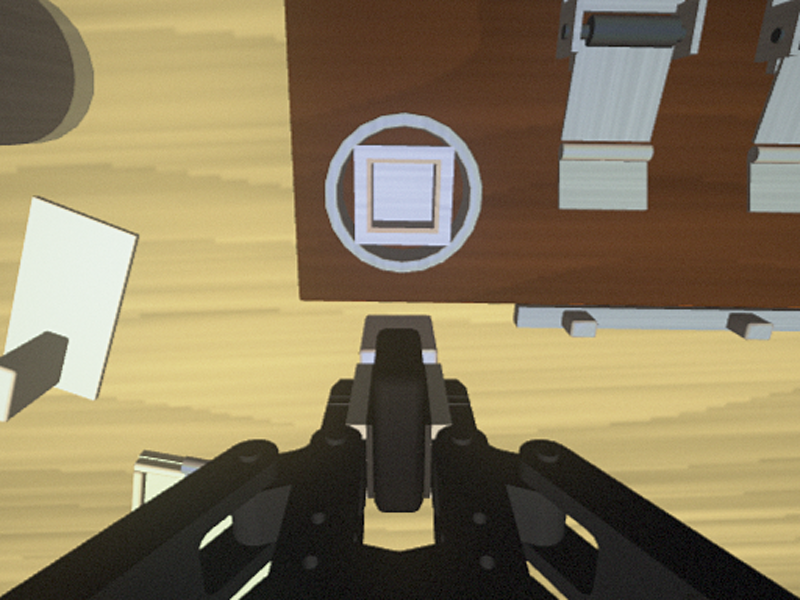

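Wrist view (800 px scale): socket mouth centre about (403,196), with sides along the image. The key is centred in the grip, with its foot's front bottom edge at (365–432, 316). One tag is at the left and the gate posts are at (580,325) and (757,328).

Run:
```python
from h import *
s=.64
im=cv2.imread('pics/w2.png').astype(float)
p=lambda u,v,z: ray('w2',u*s,v*s,z)
print('lock ctr',p(403,196,44),'ring ctr z44?',p(404,192,44))
for c in [(367,158),(440,158),(440,232),(367,232)]: print(p(*c,44))
for c in [(355,145),(454,145),(454,245),(355,245)]: print('o',p(*c,44))
for z in (80,84,88,92):
    a=p(365,316,z);b=p(432,316,z); print(z,a,b,np.linalg.norm(a-b),(a+b)/2)
# foot top front edge approx
for z in (118,122,126): print(z,p(361,364,z),p(437,364,z))
for n,u,v in[('deck FL',300,299),('deck left top',286,0)]: print(n,p(u,v,18))
print('post1',p(580,330,24),'clip tip L',p(559,209,28),'R',p(648,209,28))
```

```text
lock ctr [626.1 151.6  44. ] ring ctr z44? [627.9 151.1  44. ]
[643.3 166.8  44. ]
[641.9 134.8  44. ]
[609.  135.3  44. ]
[610.4 168.8  44. ]
o [649.  171.7  44. ]
o [647.2 128.6  44. ]
o [602.6 128.9  44. ]
o [604.5 174.8  44. ]
80 [582.8 169.2  80. ] [581.7 141.8  80. ] 27.422071402430536 [582.25 155.5   80.  ]
84 [584.3 168.8  84. ] [583.2 142.1  84. ] 26.722649569232477 [583.75 155.45  84.  ]
88 [585.9 168.5  88. ] [584.8 142.3  88. ] 26.22308143601738 [585.35 155.4   88.  ]
92 [587.4 168.1  92. ] [586.3 142.5  92. ] 25.623621914163497 [586.85 155.3   92.  ]
118 [580.  168.3 118. ] [579.  142.7 118. ]
122 [582.  167.9 122. ] [581.  142.9 122. ]
126 [584.  167.4 126. ] [583.  143.2 126. ]
deck FL [570.5 208.9  18. ]
deck left top [711.7 200.5  18. ]
post1 [548.8  59.7  24. ] clip tip L [614.7  76.1  28. ] R [612.9  32.8  28. ]
```

Request:
arm_command:
  travel:
    - [27.3,1,0]
    - [27.3,1,0]
    - [0,0,15]
    - [0,0,15]
    - [0,0,8]
    - [0,0,3]
    - [0,0,3]
    - [0,0,3]
    - [0,0,0]
  angular:
    - [0,0,0]
    - [0,0,0]
    - [0,0,0]
    - [0,0,0]
    - [0,0,0]
    - [0,0,0]
    - [0,0,0]
    - [0,0,0]
    - [0,0,0]

```text
clock: 6.63
eef_pos: [629.2, 151.6, 252.6]
tcp_rot: [3.142, 0.0, -0.044]
ft_force: [-0.1, -0.1, -1.8]
grip_width: 13.1
finger_force: 59.4
```

Request:
arm_command:
  travel:
    - [0,0,4]
    - [0,0,4]
    - [0,0,3]
    - [0,0,3]
    - [0,0,2]
    - [0,0,1]
    - [0,0,0]
  angular:
    - [0,0,0]
    - [0,0,0]
    - [0,0,0]
    - [0,0,0]
    - [0,0,0]
    - [0,0,0]
    - [0,0,0]

```text
clock: 7.22
eef_pos: [629.4, 151.4, 235.4]
tcp_rot: [3.142, 0.0, -0.044]
ft_force: [-1.1, -0.1, -1.3]
grip_width: 12.8
finger_force: 59.3
```

Request:
arm_command:
  travel:
    - [0,-0.34,0]
    - [0,-0.34,0]
    - [0,-0.34,0]
    - [0,-0.34,0]
    - [0,-0.34,0]
    - [0,-0.34,0]
    - [0,-0.34,0]
    - [0,-0.34,0]
    - [0,-0.34,0]
    - [0,-0.34,0]
    - [0,-0.34,0]
    - [0,-0.34,0]
  angular:
    - [0,0,-6.4]
    - [0,0,-6.4]
    - [0,0,-6.4]
    - [0,0,-6.4]
    - [0,0,-6.4]
    - [0,0,-6.4]
    - [0,0,-6.4]
    - [0,0,-6.4]
    - [0,0,-6.4]
    - [0,0,-6.4]
    - [0,0,-6.4]
    - [0,0,-6.4]

```text
clock: 8.22
eef_pos: [627.1, 153.9, 235.4]
tcp_rot: [-3.141, 0.002, 1.301]
ft_force: [-2.6, -3.2, 1.6]
grip_width: 13.2
finger_force: 60.5
```

Request:
arm_command:
  travel:
    - [0,0,0]
    - [0,0,0]
    - [0,0,0]
    - [0,0,0]
  angular:
    - [0,0,0]
    - [0,0,0]
    - [0,0,0]
    - [0,0,0]

```text
clock: 8.55
eef_pos: [627.1, 153.9, 235.4]
tcp_rot: [-3.141, 0.002, 1.294]
ft_force: [-2.6, -4.4, 0.3]
grip_width: 13.2
finger_force: 59.6
```

Run:
```python
from h import *
s=env.get_state(); print(s['wrist_torque'])
im=shot('wrist','w3')
cv2.imwrite('pics/w3v.png',im[:,:,::-1])
```

```text
[-0.93335852  0.46847656 -0.22449639]
```

View pics/w3v.png

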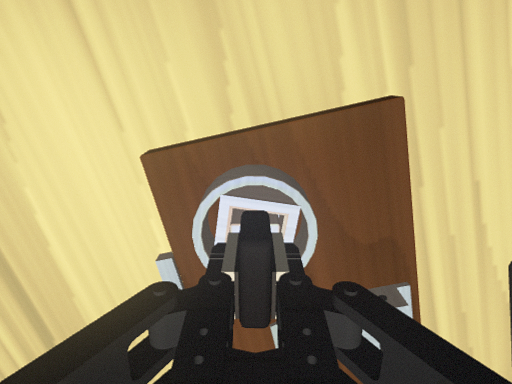

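The gate bar now shows past the rack's end at (165,270), and the lock is at its stop (torque -0.22). I'll release the key and rise.

Request:
arm_command:
  travel:
    - [0,0,0]
    - [0,0,0]
    - [0,0,0]
    - [0,0,0]
    - [0,0,0]
    - [0,0,-15]
    - [0,0,-40]
    - [0,0,-40]
    - [0,0,0]
  angular:
    - [0,0,0]
    - [0,0,0]
    - [0,0,0]
    - [0,0,0]
    - [0,0,0]
    - [0,0,0]
    - [0,0,0]
    - [0,0,0]
    - [0,0,0]
  jaw: 1

```text
clock: 9.35
eef_pos: [630.4, 155.4, 339.2]
tcp_rot: [3.128, -0.007, 1.296]
ft_force: [1.9, 0.5, 1.9]
grip_width: 85.3
finger_force: 0.0
```

Run:
```python
from h import *
s=.64;p=lambda u,v,z: ray('w2',u*s,v*s,z)
a=p(33,197,5);b=p(138,234,5);c=p(96,400,5); print(a,b,c)
print(np.linalg.norm(a-b),np.linalg.norm(b-c)); d=b-c; y=np.arctan2(d[1],d[0]); print('yaw',y, np.arctan2((a-b)[1],(a-b)[0])-np.pi/2)
m=(a+b)/2; print('grip',m-89*np.array([np.cos(y),np.sin(y),0]))
```

```text
[628.8 346.9   5. ] [606.8 295.5   5. ] [506.9 341.8   5. ]
55.91028527918631 110.10767457357365
yaw -0.4339935655511225 -0.4044220822332003
grip [537.05086027 358.62427597   5.        ]
```

Request:
arm_command:
  travel:
    - [28.4,-24.1,0]
    - [28.4,-24.1,0]
    - [28.4,-24.1,0]
    - [28.4,-24.1,0]
    - [28.4,-24.1,0]
    - [28.4,-24.1,0]
    - [0,0,0]
    - [0,0,0]
    - [0,0,0]
    - [0,0,0]
    - [0,0,0]
    - [0,0,0]
  angular:
    - [0,0,0]
    - [0,0,0]
    - [0,0,0]
    - [0,0,0]
    - [0,0,0]
    - [0,0,0]
    - [0,0,-6.8]
    - [0,0,-6.8]
    - [0,0,-6.8]
    - [0,0,-6.8]
    - [0,0,-6.8]
    - [0,0,-6.8]

```text
clock: 10.35
eef_pos: [534.5, 358.3, 330.7]
tcp_rot: [3.141, -0.0, 2.014]
ft_force: [-0.3, -0.3, -0.8]
grip_width: 85.6
finger_force: 0.0
```

Request:
arm_command:
  travel:
    - [0,0,0]
    - [0,0,0]
    - [0,0,0]
    - [0,0,0]
    - [0,0,0]
    - [0,0,0]
    - [0,0,0]
    - [0,0,0]
  angular:
    - [0,0,-6.8]
    - [0,0,-6.8]
    - [0,0,-6.8]
    - [0,0,-6.8]
    - [0,0,-6.8]
    - [0,0,-6.8]
    - [0,0,0]
    - [0,0,0]

```text
clock: 11.02
eef_pos: [534.5, 358.1, 330.7]
tcp_rot: [3.141, 0.0, 2.717]
ft_force: [0.1, -0.1, 0.6]
grip_width: 85.5
finger_force: 0.0
```

Run:
```python
from h import *
s=env.get_state(); print(s['eef_pos'],s['tcp_rot'])
im=shot('wrist','w4'); top=shot('top','top4')
cv2.imwrite('pics/w4v.png',np.hstack([im[:,:,::-1][:, :420],cv2.resize(top[:,:,::-1][120:250,150:350],(380,247),interpolation=cv2.INTER_CUBIC).copy() if 0 else np.vstack([cv2.resize(top[:,:,::-1][120:250,150:400],(380,198),interpolation=cv2.INTER_CUBIC),np.zeros((186,380,3),np.uint8)])]))
```

```text
[534.54142032 358.06590869 330.67458501] [3.14102500e+00 2.33146866e-04 2.71690461e+00]
```

View pics/w4v.png

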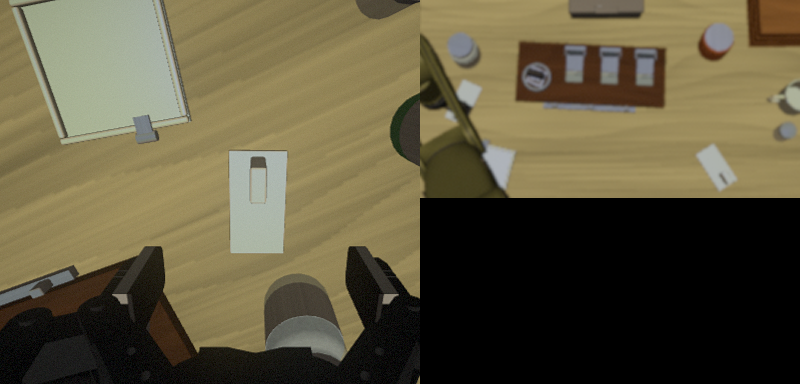

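The tag sits upright in the view, aligned with the tool, with its bar top centred at about (258,186).

Run:
```python
from h import *
print('bar',ray('w4',258.3,186,49))
c=[ray('w4',u,v,5) for u,v in((230,151),(287,151),(283,252),(231,252))]; print(c)
r=(c[0]+c[1])/2;f=(c[2]+c[3])/2; d=f-r; print(np.linalg.norm(d),np.arctan2(d[1],d[0]),r+21*d/np.linalg.norm(d), f-89*d/np.linalg.norm(d))
```

```text
bar [537.3 360.2  49. ]
[array([507.7, 344.7,   5. ]), array([530. , 393.9,   5. ]), array([628.1, 348.6,   5. ]), array([605.5, 298.7,   5. ])]
108.06537373275486 -0.43612402926565574 [537.88431163 360.42898085   5.        ] [536.13077452 361.24622402   5.        ]
```

Request:
arm_command:
  travel:
    - [-1.5,3.3,0]
    - [0,0,35]
    - [0,0,35]
    - [0,0,35]
    - [0,0,25]
    - [0,0,13.5]
    - [0,0,0]
  angular:
    - [0,0,0.6]
    - [0,0,0]
    - [0,0,0]
    - [0,0,0]
    - [0,0,0]
    - [0,0,0]
    - [0,0,0]

```text
clock: 11.7
eef_pos: [535.9, 359.6, 183.0]
tcp_rot: [-3.136, -0.004, 2.708]
ft_force: [-0.5, 0.2, -0.4]
grip_width: 85.3
finger_force: 0.0
```

Request:
arm_command:
  travel:
    - [0,0,0]
    - [0,0,0]
    - [0,0,0]
    - [0,0,0]
    - [0,0,0]
    - [0,0,0]
    - [0,0,0]
    - [0,0,0]
    - [0,0,0]
    - [0,0,0]
  angular:
    - [0,0,0]
    - [0,0,0]
    - [0,0,0]
    - [0,0,0]
    - [0,0,0]
    - [0,0,0]
    - [0,0,0]
    - [0,0,0]
    - [0,0,0]
    - [0,0,0]
  jaw: 0
  grip_force: 60

```text
clock: 12.53
eef_pos: [537.7, 360.6, 188.4]
tcp_rot: [3.14, 0.001, 2.71]
ft_force: [-0.4, -0.3, 5.8]
grip_width: 12.9
finger_force: 60.1
```

Request:
arm_command:
  travel:
    - [0,0,-10]
    - [0,0,-35]
    - [0,0,-40]
    - [0,0,-15]
  angular:
    - [0,0,0]
    - [0,0,0]
    - [0,0,0]
    - [0,0,0]

```text
clock: 12.87
eef_pos: [538.3, 361.0, 292.2]
tcp_rot: [3.136, 0.004, 2.71]
ft_force: [1.3, -0.2, 0.2]
grip_width: 13.4
finger_force: 59.1
```

Run:
```python
from h import *
for l,r,v in((402,462,172),(520,577,177),(635,693,183)):
    print('lip',ray('top0',165+(l+r)/10,140+v/5,28))
print('lock',ray('top0',165+309/5,140+153/5,44))
s=.64
print('clip2 lip L w2',ray('w2',749*s,211*s,28))
u=np.array([np.cos(-.044),np.sin(-.044)]);v=np.array([-u[1],u[0]])
lip1=np.array([613.8,54.4]); lock=np.array([626.1,151.6]); d=lock-lip1; print('lock rel lip1',d@u,d@v)
for i in range(3): h=lip1-27*u-92*i*v; print('home',i+1,h.round(1),'pre75',(h-75*u).round(1))
```

```text
lip [609.   55.2  28. ]
lip [604.1 -36.7  28. ]
lip [ 598.3 -127.8   28. ]
lock [621.7 151.2  44. ]
clip2 lip L w2 [609.9 -16.4  28. ]
lock rel lip1 8.012675367999327 97.64695096851236
home 1 [586.8  55.6] pre75 [511.9  58.9]
home 2 [582.8 -36.3] pre75 [507.9 -33. ]
home 3 [ 578.7 -128.2] pre75 [ 503.8 -124.9]
```

Request:
arm_command:
  travel:
    - [0,0,-30]
    - [-13.7,-36.9,0]
    - [-13.7,-36.9,0]
    - [-13.7,-36.9,0]
    - [-13.7,-36.9,0]
    - [-13.7,-36.9,0]
    - [-13.7,-36.9,0]
    - [-13.7,-36.9,0]
    - [-13.7,-36.9,0]
    - [-13.7,-36.9,0]
    - [-13.7,-36.9,0]
  angular:
    - [0,0,0]
    - [0,0,0]
    - [0,0,0]
    - [0,0,0]
    - [0,0,0]
    - [0,0,0]
    - [0,0,0]
    - [0,0,0]
    - [0,0,0]
    - [0,0,0]
    - [0,0,0]

```text
clock: 13.78
eef_pos: [506.3, -33.9, 317.5]
tcp_rot: [-3.142, -0.0, 2.71]
ft_force: [0.7, 1.0, -0.6]
grip_width: 13.3
finger_force: 59.1
```

Request:
arm_command:
  travel:
    - [0,0,0]
    - [0,0,0]
    - [0,0,0]
    - [0,0,0]
    - [0,0,40]
    - [0,0,35]
    - [0,0,15]
    - [0,0,0]
    - [0,0,0]
    - [0,0,0]
  angular:
    - [0,0,-5.46]
    - [0,0,-5.46]
    - [0,0,-5.46]
    - [0,0,-5.46]
    - [0,0,0]
    - [0,0,0]
    - [0,0,0]
    - [0,0,0]
    - [0,0,0]
    - [0,0,0]

```text
clock: 14.62
eef_pos: [507.9, -32.2, 228.2]
tcp_rot: [-3.141, 0.002, 3.091]
ft_force: [0.7, 0.1, -1.0]
grip_width: 13.2
finger_force: 59.2
```

Run:
```python
from h import *
s=env.get_state(); print(s['eef_pos'],s['tcp_rot'],s['grip_width'])
im=shot('wrist','w5')
cv2.imwrite('pics/w5v.png',cv2.resize(im[:,:,::-1],(800,600),interpolation=cv2.INTER_CUBIC))
```

```text
[507.85381098 -32.23992496 228.17121251] [-3.14142767e+00  1.76431633e-03  3.09088181e+00] 13.204106785348513
```

View pics/w5v.png

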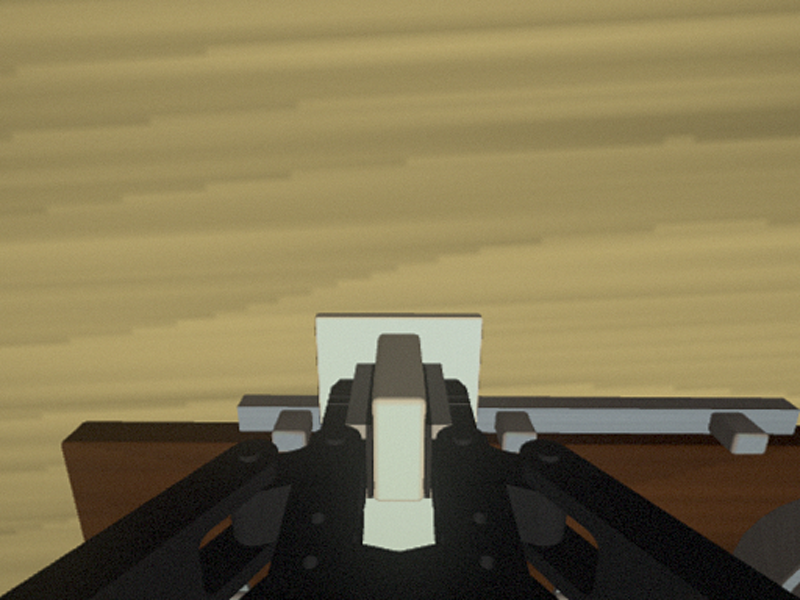

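The held tag is level, with its plate at (317–481, 315). The posts are open at (291,438), (518,440) and (746,440), one on either side of the tag.

Run:
```python
from h import *
s=.64;p=lambda u,v,z: ray('w5',u*s,v*s,z)
P=[p(u,v,30) for u,v in((291,440),(518,443),(747,444))]; print(P,(P[0]+P[1])/2, np.diff(P,axis=0))
for z in(38,42,46): a=p(317,315,z);b=p(481,315,z); print(z,a,b,np.linalg.norm(a-b),(a+b)/2)
print('deck L front', p(80,422,18),p(62,443,18),'bar front',p(238,396,18))
```

```text
[array([542.7, -76.5,  30. ]), array([548.6,  13.4,  30. ]), array([553.7, 104.2,  30. ])] [545.65 -31.55  30.  ] [[ 5.9 89.9  0. ]
 [ 5.1 90.8  0. ]]
38 [487.5 -59.2  38. ] [490.3  -2.7  38. ] 56.569337984459395 [488.9  -30.95  38.  ]
42 [486.  -58.4  42. ] [488.8  -3.3  42. ] 55.17109750584993 [487.4  -30.85  42.  ]
46 [484.5 -57.7  46. ] [487.2  -4.   46. ] 53.76783425060005 [485.85 -30.85  46.  ]
deck L front [ 537.7 -167.1   18. ] [ 547.5 -177.4   18. ] bar front [528.8 -99.2  18. ]
```

Request:
arm_command:
  travel:
    - [0,1,12]
    - [0,0,8]
    - [0,0,0]
    - [-10,0,0]
    - [-10,0,0]
    - [-10,0,0]
    - [0,0,0]
  angular:
    - [0,0,0]
    - [0,0,0]
    - [0,0,0]
    - [0,0,0]
    - [0,0,0]
    - [0,0,0]
    - [0,0,0]

```text
clock: 15.25
eef_pos: [540.0, -33.0, 207.5]
tcp_rot: [-3.141, 0.003, 3.091]
ft_force: [1.0, -0.6, -1.3]
grip_width: 13.2
finger_force: 59.1
```

Request:
arm_command:
  travel:
    - [-8,0,0]
    - [-8,0,0]
    - [-8,0,0]
    - [-6,0,0]
    - [-6,0,0]
    - [0,0,0]
  angular:
    - [0,0,0]
    - [0,0,0]
    - [0,0,0]
    - [0,0,0]
    - [0,0,0]
    - [0,0,0]

```text
clock: 15.75
eef_pos: [574.8, -34.6, 207.0]
tcp_rot: [-3.142, 0.002, 3.091]
ft_force: [0.8, 0.9, -3.6]
grip_width: 13.2
finger_force: 59.0
```

Request:
arm_command:
  travel:
    - [-4,0,0]
    - [-3,0,0]
    - [-2,0,0]
    - [0,0,0]
    - [0,0,0]
  angular:
    - [0,0,0]
    - [0,0,0]
    - [0,0,0]
    - [0,0,0]
    - [0,0,0]

```text
clock: 16.17
eef_pos: [582.4, -35.0, 207.1]
tcp_rot: [3.142, 0.001, 3.091]
ft_force: [-0.8, 0.0, -3.0]
grip_width: 13.3
finger_force: 58.9
```

Request:
arm_command:
  travel:
    - [-2,0,0]
    - [-2,0,0]
    - [0,0,0]
    - [0,0,0]
  angular:
    - [0,0,0]
    - [0,0,0]
    - [0,0,0]
    - [0,0,0]

```text
clock: 16.5
eef_pos: [583.7, -35.0, 206.9]
tcp_rot: [3.141, -0.006, 3.091]
ft_force: [-7.5, -1.2, 2.8]
grip_width: 13.4
finger_force: 59.9
```

Request:
arm_command:
  travel:
    - [-2,0,0]
    - [0,0,0]
    - [0,0,0]
  angular:
    - [0,0,0]
    - [0,0,0]
    - [0,0,0]

```text
clock: 16.75
eef_pos: [584.3, -35.0, 207.0]
tcp_rot: [3.141, -0.01, 3.091]
ft_force: [-11.1, -0.1, 7.1]
grip_width: 13.3
finger_force: 60.5
```

Request:
arm_command:
  travel:
    - [2.5,0,0]
    - [0,0,0]
    - [0,0,0]
    - [0,0,0]
    - [0,0,0]
    - [0,0,0]
    - [0,0,-15]
    - [0,0,-40]
    - [0,0,-40]
    - [0,0,-35]
  angular:
    - [0,0,0]
    - [0,0,0]
    - [0,0,0]
    - [0,0,0]
    - [0,0,0]
    - [0,0,0]
    - [0,0,0]
    - [0,0,0]
    - [0,0,0]
    - [0,0,0]
  jaw: 1

```text
clock: 17.58
eef_pos: [585.8, -35.1, 338.8]
tcp_rot: [-3.142, 0.0, 3.091]
ft_force: [1.7, 0.4, 1.4]
grip_width: 85.6
finger_force: 0.0
```

Run:
```python
from h import *
s=env.get_state(); print(s['eef_pos'],s['tcp_rot'],s['grip_width'])
im=shot('wrist','w6'); top=shot('top','top6')[:,:,::-1]
a=im[:,:,::-1][:, 60:450]; b=cv2.resize(top[160:270,280:390],(384,384),interpolation=cv2.INTER_CUBIC)
cv2.imwrite('pics/w6v.png',np.hstack([a,b]))
```

```text
[585.81560425 -35.13192151 338.79975658] [-3.14158640e+00  1.69292541e-04  3.09091219e+00] 85.60830579788129
```

View pics/w6v.png

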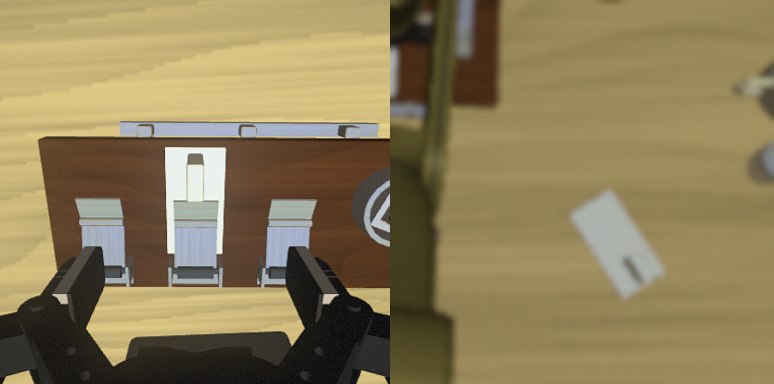

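Tag A is centred under clip 2, with its plate at x 165–225 and its rear edge at the deck front. The top view shows tag B with its bar toward the lower right.

Run:
```python
from h import *
k=3.49; c=[ray('top6',280+(u-390)/k,160+v/k,5) for u,v in((606,188),(570,213),(626,299),(664,272))]; print(c)
f=(c[0]+c[1])/2;r=(c[2]+c[3])/2;d=f-r;n=np.linalg.norm(d);print(n,np.linalg.norm(c[0]-c[1]),'yaw',np.arctan2(d[1],d[0]),(f+r)/2-34*d/n)
L=[ray('w6',u,200.5,z) for u,z in((159.5,28),(256,31),(352,28))]; print(L,L[1]-L[0],L[2]-L[1])
print('tag rear',ray('w6',225,147,23),ray('w6',285,147,23),'deck front',ray('w6',145,137.5,18),ray('w6',390,138.5,18))
```

```text
[array([ 451.6, -299.7,    5. ]), array([ 423.7, -258. ,    5. ]), array([ 327. , -316.7,    5. ]), array([ 356.6, -360.5,    5. ])]
112.94815182197534 50.17270174108627 yaw 0.5574262127893925 [ 360.87193824 -326.71112874    5.        ]
[array([ 606.8, -126.4,   28. ]), array([610.3, -35.2,  31. ]), array([616.1,  55.5,  28. ])] [ 3.5 91.2  3. ] [ 5.8 90.7 -3. ]
tag rear [559.9 -60.9  23. ] [562.6  -6.3  23. ] deck front [ 548.3 -134.2   18. ] [560.6  90.8  18. ]
```

Request:
arm_command:
  travel:
    - [23.1,-33.6,0]
    - [23.1,-33.6,0]
    - [23.1,-33.6,0]
    - [23.1,-33.6,0]
    - [23.1,-33.6,0]
    - [23.1,-33.6,0]
    - [23.1,-33.6,0]
    - [23.1,-33.6,0]
    - [23.1,-33.6,0]
  angular:
    - [0,0,0]
    - [0,0,0]
    - [0,0,0]
    - [0,0,0]
    - [0,0,0]
    - [0,0,0]
    - [0,0,0]
    - [0,0,0]
    - [0,0,0]

```text
clock: 18.43
eef_pos: [361.1, -327.8, 336.7]
tcp_rot: [3.141, -0.0, 3.091]
ft_force: [-0.3, 0.1, 0.6]
grip_width: 85.3
finger_force: 0.0
```

Request:
arm_command:
  travel:
    - [0,0,0]
    - [0,0,0]
    - [0,0,0]
    - [0,0,0]
    - [0,0,0]
    - [0,0,0]
    - [0,0,0]
    - [0,0,0]
    - [0,0,0]
    - [0,0,0]
    - [0,0,0]
    - [0,0,0]
  angular:
    - [0,0,6.9]
    - [0,0,6.9]
    - [0,0,6.9]
    - [0,0,6.9]
    - [0,0,6.9]
    - [0,0,6.9]
    - [0,0,6.9]
    - [0,0,6.9]
    - [0,0,6.9]
    - [0,0,6.9]
    - [0,0,6.9]
    - [0,0,6.9]

```text
clock: 19.43
eef_pos: [362.6, -326.5, 336.5]
tcp_rot: [-3.141, -0.001, 1.64]
ft_force: [0.6, -0.1, -0.8]
grip_width: 85.6
finger_force: 0.0
```

Request:
arm_command:
  travel:
    - [0,0,0]
    - [0,0,0]
    - [0,0,0]
    - [0,0,0]
    - [0,0,0]
    - [0,0,0]
    - [0,0,0]
    - [0,0,0]
    - [0,0,0]
    - [0,0,0]
    - [0,0,0]
  angular:
    - [0,0,6.9]
    - [0,0,6.9]
    - [0,0,6.9]
    - [0,0,6.9]
    - [0,0,6.9]
    - [0,0,6.9]
    - [0,0,6.9]
    - [0,0,6.9]
    - [0,0,6.9]
    - [0,0,0]
    - [0,0,0]

```text
clock: 20.35
eef_pos: [362.6, -326.5, 336.7]
tcp_rot: [-3.141, 0.0, 0.565]
ft_force: [0.3, -0.3, 0.2]
grip_width: 85.0
finger_force: 0.0
```

Run:
```python
from h import *
s=env.get_state(); print(s['eef_pos'],s['tcp_rot'],s['grip_width'])
im=shot('wrist','w7'); cv2.imwrite('pics/w7v.png',im[:,:,::-1])
```

```text
[ 362.62604103 -326.53806051  336.67203952] [-3.14098137e+00  8.45661033e-05  5.65201273e-01] 85.02503279777149
```

View pics/w7v.png

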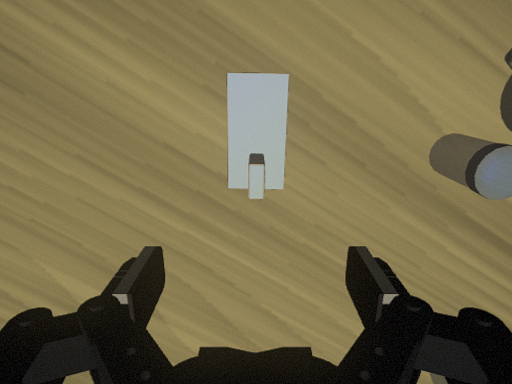

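Tag B is aligned in the view: plate (227–289, 72)–(228–284, 189), bar top (249–265, 165–198).

Run:
```python
from h import *
print('bar',ray('w7',257,181.5,49))
c=[ray('w7',u,v,5) for u,v in((227.5,72),(289,73.5),(284.5,189),(229,188.5))]
f=(c[0]+c[1])/2;r=(c[2]+c[3])/2;d=f-r;n=np.linalg.norm(d);e=c[0]-c[1]
print(n,np.linalg.norm(e),np.arctan2(d[1],d[0]),np.arctan2(e[1],e[0])-np.pi/2,r+21*d/n,f-89*d/n)
```

```text
bar [ 363.8 -327.7   49. ]
109.59920163942805 55.222640284578944 0.5549724634093132 0.542282852151279 [ 363.74821395 -328.03468217    5.        ] [ 363.40756943 -328.2458708     5.        ]
```

Request:
arm_command:
  travel:
    - [0.2,1.8,0]
    - [0,0,36]
    - [0,0,36]
    - [0,0,36]
    - [0,0,27]
    - [0,0,14]
    - [0,0,0]
  angular:
    - [0,0,0.7]
    - [0,0,0]
    - [0,0,0]
    - [0,0,0]
    - [0,0,0]
    - [0,0,0]
    - [0,0,0]

```text
clock: 20.98
eef_pos: [362.8, -327.1, 185.0]
tcp_rot: [-3.135, 0.001, 0.551]
ft_force: [0.3, -0.1, 0.7]
grip_width: 85.1
finger_force: 0.0
```

Request:
arm_command:
  travel:
    - [0,0,0]
    - [0,0,0]
    - [0,0,0]
    - [0,0,0]
    - [0,0,0]
    - [0,0,0]
    - [0,0,0]
    - [0,0,0]
    - [0,0,0]
    - [0,0,0]
  angular:
    - [0,0,0]
    - [0,0,0]
    - [0,0,0]
    - [0,0,0]
    - [0,0,0]
    - [0,0,0]
    - [0,0,0]
    - [0,0,0]
    - [0,0,0]
    - [0,0,0]
  jaw: 0
  grip_force: 60

```text
clock: 21.82
eef_pos: [364.0, -328.3, 189.2]
tcp_rot: [3.14, -0.0, 0.55]
ft_force: [-0.6, 0.9, 7.0]
grip_width: 13.0
finger_force: 59.9
```

Request:
arm_command:
  travel:
    - [0,0,-10]
    - [0,0,-40]
    - [0,0,-40]
    - [0,0,-40]
    - [32.5,-14.4,0]
    - [32.5,-14.4,0]
    - [32.5,-14.4,0]
    - [32.5,-14.4,0]
    - [32.5,-14.4,0]
    - [32.5,-14.4,0]
    - [32.5,-14.4,0]
  angular:
    - [0,0,0]
    - [0,0,0]
    - [0,0,0]
    - [0,0,0]
    - [0,0,0]
    - [0,0,0]
    - [0,0,0]
    - [0,0,0]
    - [0,0,0]
    - [0,0,0]
    - [0,0,0]

```text
clock: 22.73
eef_pos: [505.5, -121.5, 318.4]
tcp_rot: [3.141, -0.0, 0.55]
ft_force: [0.4, -0.5, -0.4]
grip_width: 13.1
finger_force: 58.9
```

Request:
arm_command:
  travel:
    - [0,0,0]
    - [0,0,0]
    - [0,0,0]
    - [0,0,0]
    - [0,0,0]
    - [0,0,40]
    - [0,0,35]
    - [0,0,13]
    - [0,0,0]
    - [0,0,0]
  angular:
    - [0,0,6.9]
    - [0,0,6.9]
    - [0,0,6.9]
    - [0,0,6.9]
    - [0,0,6.9]
    - [0,0,0]
    - [0,0,0]
    - [0,0,0]
    - [0,0,0]
    - [0,0,0]

```text
clock: 23.57
eef_pos: [504.8, -123.1, 229.6]
tcp_rot: [-3.141, 0.002, -0.052]
ft_force: [0.2, -0.3, -0.6]
grip_width: 13.3
finger_force: 58.8
```

Run:
```python
from h import *
s=env.get_state(); print(s['eef_pos'],s['tcp_rot'],s['grip_width'])
im=shot('wrist','w8'); cv2.imwrite('pics/w8v.png',im[:,:,::-1])
```

```text
[ 504.76479995 -123.10048439  229.59336502] [-3.14102475e+00  2.07680649e-03 -5.24318477e-02] 13.279662434615963
```

View pics/w8v.png

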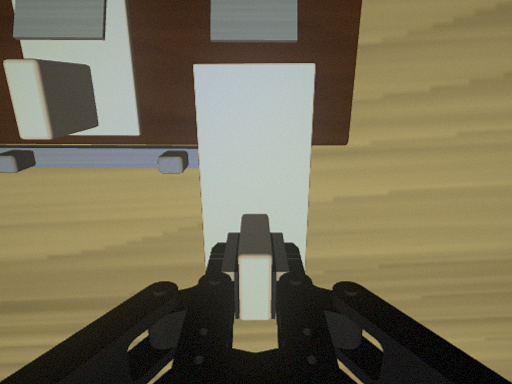

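Held tag centre (254) lines up with clip 3's lip (254), and the post at (173,163) is clear.

Request:
arm_command:
  travel:
    - [0,0,12]
    - [0,0,9]
    - [0,0,0]
    - [10,0,0]
    - [10,0,0]
    - [10,0,0]
    - [8,0,0]
    - [8,0,0]
    - [8,0,0]
    - [6,0,0]
    - [0,0,0]
  angular:
    - [0,0,0]
    - [0,0,0]
    - [0,0,0]
    - [0,0,0]
    - [0,0,0]
    - [0,0,0]
    - [0,0,0]
    - [0,0,0]
    - [0,0,0]
    - [0,0,0]
    - [0,0,0]

```text
clock: 24.53
eef_pos: [567.1, -126.6, 209.2]
tcp_rot: [3.141, -0.003, -0.052]
ft_force: [1.4, 0.9, -2.6]
grip_width: 13.1
finger_force: 58.5
```

Request:
arm_command:
  travel:
    - [5,0,0]
    - [5,0,0]
    - [4,0,0]
    - [2,0,0]
    - [0,0,0]
    - [0,0,0]
  angular:
    - [0,0,0]
    - [0,0,0]
    - [0,0,0]
    - [0,0,0]
    - [0,0,0]
    - [0,0,0]

```text
clock: 25.03
eef_pos: [578.7, -126.9, 208.6]
tcp_rot: [-3.141, 0.007, -0.053]
ft_force: [-6.2, -0.1, 0.5]
grip_width: 13.2
finger_force: 59.0
```

Request:
arm_command:
  travel:
    - [2,0,0]
    - [2,0,0]
    - [0,0,0]
    - [0,0,0]
  angular:
    - [0,0,0]
    - [0,0,0]
    - [0,0,0]
    - [0,0,0]

```text
clock: 25.37
eef_pos: [580.0, -126.9, 208.3]
tcp_rot: [-3.14, 0.014, -0.053]
ft_force: [-14.5, 0.4, 4.9]
grip_width: 13.3
finger_force: 59.8
```

Stop reached. I'll relieve the push, release, rise and check.

Request:
arm_command:
  travel:
    - [-3.5,0,0]
    - [0,0,0]
    - [0,0,0]
    - [0,0,0]
    - [0,0,0]
    - [0,0,0]
    - [0,0,-15]
    - [0,0,-40]
    - [0,0,-40]
    - [0,0,-35]
    - [0,0,0]
    - [0,0,0]
  angular:
    - [0,0,0]
    - [0,0,0]
    - [0,0,0]
    - [0,0,0]
    - [0,0,0]
    - [0,0,0]
    - [0,0,0]
    - [0,0,0]
    - [0,0,0]
    - [0,0,0]
    - [0,0,0]
    - [0,0,0]
  jaw: 1

```text
clock: 26.37
eef_pos: [582.6, -127.5, 342.2]
tcp_rot: [3.14, -0.007, -0.052]
ft_force: [-1.3, 0.9, -0.6]
grip_width: 85.7
finger_force: 0.0
```

Run:
```python
from h import *
s=env.get_state(); print(s['eef_pos'],s['tcp_rot'],s['grip_width'])
im=shot('wrist','w9'); cv2.imwrite('pics/w9v.png',im[:,:,::-1])
```

```text
[ 582.63411916 -127.46026194  342.20578365] [ 3.14001601 -0.00690074 -0.05235361] 85.66720235579098
```

View pics/w9v.png

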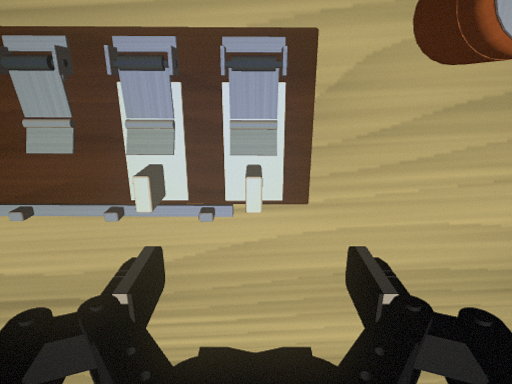

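Both tags are under their clips, with rear edges level at row 200. Back to the key.

Request:
arm_command:
  travel:
    - [4.3,-40.5,0]
    - [4.3,-40.5,0]
    - [4.3,-40.5,0]
    - [4.3,-40.5,0]
    - [4.3,-40.5,0]
    - [4.3,-40.5,0]
    - [4.3,-40.5,0]
    - [0,0,0]
    - [0,0,0]
    - [0,0,0]
    - [0,0,0]
    - [0,0,0]
  angular:
    - [0,0,0]
    - [0,0,0]
    - [0,0,0]
    - [0,0,0]
    - [0,0,0]
    - [0,0,0]
    - [0,0,0]
    - [0,0,-7]
    - [0,0,-7]
    - [0,0,-7]
    - [0,0,-7]
    - [0,0,-7]

```text
clock: 27.42
eef_pos: [625.7, 154.6, 336.2]
tcp_rot: [-3.14, 0.005, 0.565]
ft_force: [0.3, 0.3, -0.3]
grip_width: 85.4
finger_force: 0.0
```

Request:
arm_command:
  travel:
    - [0,0,0]
    - [0,0,0]
    - [0,0,0]
    - [0,0,0]
    - [0,0,0]
    - [0,0,0]
    - [0,0,0]
    - [0,0,0]
  angular:
    - [0,0,-7]
    - [0,0,-7]
    - [0,0,-7]
    - [0,0,-7]
    - [0,0,-7]
    - [0,0,-7]
    - [0,0,0]
    - [0,0,0]

```text
clock: 28.08
eef_pos: [626.0, 154.2, 337.0]
tcp_rot: [-3.138, 0.002, 1.288]
ft_force: [-0.4, -0.1, 0.1]
grip_width: 85.2
finger_force: 0.0
```

Run:
```python
from h import *
s=env.get_state(); print(s['eef_pos'],s['tcp_rot'],s['grip_width'])
im=shot('wrist','w10'); cv2.imwrite('pics/w10v.png',im[:,:,::-1])
```

```text
[625.95053578 154.22910737 337.04201001] [-3.13826779e+00  1.57409237e-03  1.28804773e+00] 85.19336311427328
```

View pics/w10v.png

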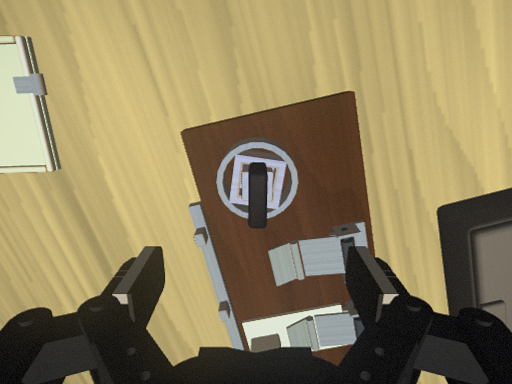

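The key stands in the socket, its handle at (258, 165–227) in line with the tool.

Request:
arm_command:
  travel:
    - [0,1.1,0]
    - [0,0,30]
    - [0,0,30]
    - [0,0,25]
    - [0,0,16]
    - [0,0,0]
    - [0,0,0]
  angular:
    - [0,0,-0.3]
    - [0,0,0]
    - [0,0,0]
    - [0,0,0]
    - [0,0,0]
    - [0,0,0]
    - [0,0,0]

```text
clock: 28.72
eef_pos: [627.2, 153.9, 237.0]
tcp_rot: [-3.139, 0.001, 1.296]
ft_force: [-0.0, 0.1, 0.3]
grip_width: 85.6
finger_force: 0.0
```

Request:
arm_command:
  travel:
    - [0,0,0]
    - [0,0,0]
    - [0,0,0]
    - [0,0,0]
    - [0,0,0]
    - [0,0,0]
    - [0,0,0]
    - [0,0,0]
    - [0,0,0]
    - [0,0,0]
  angular:
    - [0,0,0]
    - [0,0,0]
    - [0,0,0]
    - [0,0,0]
    - [0,0,0]
    - [0,0,0]
    - [0,0,0]
    - [0,0,0]
    - [0,0,0]
    - [0,0,0]
  jaw: 0
  grip_force: 60

```text
clock: 29.55
eef_pos: [627.3, 154.1, 238.9]
tcp_rot: [-3.141, -0.001, 1.296]
ft_force: [-2.3, 0.3, 5.6]
grip_width: 13.1
finger_force: 58.6
```

Request:
arm_command:
  travel:
    - [0,0.37,0]
    - [0,0.37,0]
    - [0,0.37,0]
    - [0,0.37,0]
    - [0,0.37,0]
    - [0,0.37,0]
    - [0,0.37,0]
    - [0,0.37,0]
    - [0,0.37,0]
    - [0,0.37,0]
    - [0,0.37,0]
    - [0,0.37,0]
  angular:
    - [0,0,7.1]
    - [0,0,7.1]
    - [0,0,7.1]
    - [0,0,7.1]
    - [0,0,7.1]
    - [0,0,7.1]
    - [0,0,7.1]
    - [0,0,7.1]
    - [0,0,7.1]
    - [0,0,7.1]
    - [0,0,7.1]
    - [0,0,7.1]

```text
clock: 30.55
eef_pos: [629.2, 150.8, 238.8]
tcp_rot: [-3.141, 0.001, -0.196]
ft_force: [-5.1, 2.2, 9.1]
grip_width: 12.9
finger_force: 58.9
```

Request:
arm_command:
  travel:
    - [0,0,0]
    - [0,0,0]
    - [0,0,0]
    - [0,0,0]
  angular:
    - [0,0,0]
    - [0,0,0]
    - [0,0,0]
    - [0,0,0]

```text
clock: 30.88
eef_pos: [629.1, 150.9, 238.9]
tcp_rot: [3.141, 0.001, -0.19]
ft_force: [-3.8, 1.4, 6.2]
grip_width: 13.0
finger_force: 58.8
```

Run:
```python
from h import *
s=env.get_state(); print(s['eef_pos'],s['tcp_rot'],s['wrist_torque'])
```

```text
[629.13468505 150.87625625 238.88286606] [ 3.14146630e+00  1.20498189e-03 -1.89817559e-01] [0.05206643 0.675194   0.07819925]
```

Request:
arm_command:
  travel:
    - [0,0.1,0]
    - [0,0.1,0]
    - [0,0,0]
    - [0,0,0]
    - [0,0,0]
  angular:
    - [0,0,2]
    - [0,0,2]
    - [0,0,0]
    - [0,0,0]
    - [0,0,0]

```text
clock: 31.3
eef_pos: [629.3, 150.8, 238.9]
tcp_rot: [3.141, 0.0, -0.257]
ft_force: [-3.3, 0.3, 5.7]
grip_width: 13.1
finger_force: 66.1
```

Run:
```python
from h import *
s=env.get_state(); print(s['eef_pos'],s['tcp_rot'],s['wrist_torque'])
```

```text
[629.32770394 150.81208027 238.92619912] [ 3.14106724e+00  1.90658603e-04 -2.56940719e-01] [0.12673378 0.49297404 0.96898631]
```

The lock is at its stop (0.97 N m). I'll back off into the slack, then lift the key and go to the dish.

Request:
arm_command:
  travel:
    - [0,-0.3,0]
    - [0,-0.3,0]
    - [0,0,0]
    - [0,0,-8]
    - [0,0,-10]
    - [0,0,-15]
    - [0,0,-30]
    - [0,0,0]
    - [0,0,0]
  angular:
    - [0,0,-5.8]
    - [0,0,-5.8]
    - [0,0,0]
    - [0,0,0]
    - [0,0,0]
    - [0,0,0]
    - [0,0,0]
    - [0,0,0]
    - [0,0,0]

```text
clock: 32.05
eef_pos: [631.0, 151.2, 303.8]
tcp_rot: [-3.14, -0.006, -0.058]
ft_force: [0.8, -0.7, -0.9]
grip_width: 12.9
finger_force: 58.4
```

Run:
```python
from h import *
s=env.get_state(); print(s['eef_pos'],s['tcp_rot'],s['wrist_torque'],s['grip_width'])
im=shot('wrist','w11'); top=shot('top','top11')[:,:,::-1]
a=im[:,:,::-1][:, 100:]; b=cv2.resize(top[135:231,200:320],(380,304),interpolation=cv2.INTER_CUBIC)
cv2.imwrite('pics/w11v.png',np.hstack([a,np.vstack([b,np.zeros((80,380,3),np.uint8)])]))
```

```text
[631.01151957 151.23647898 303.84968306] [-3.1403176  -0.00570534 -0.05796019] [ 0.00420848  0.00244029 -0.02405054] 12.895945751297283
```

View pics/w11v.png

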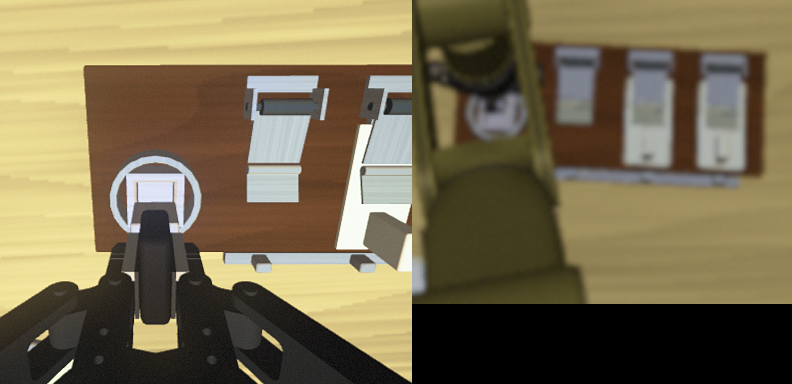

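Locked view: the posts stand mid-place again, at (262,265) and (364,265), and both tags are in. On to the dish.

Request:
arm_command:
  travel:
    - [-34.1,-16.6,0]
    - [-34.1,-16.6,0]
    - [-34.1,-16.6,0]
    - [-34.1,-16.6,0]
    - [-34.1,-16.6,0]
    - [-34.1,-16.6,0]
    - [-34.1,-16.6,0]
    - [0,0,30]
    - [0,0,25]
    - [0,0,10]
    - [0,0,0]
    - [0,0,0]
  angular:
    - [0,0,0]
    - [0,0,0]
    - [0,0,0]
    - [0,0,0]
    - [0,0,0]
    - [0,0,0]
    - [0,0,0]
    - [0,0,0]
    - [0,0,0]
    - [0,0,0]
    - [0,0,0]
    - [0,0,0]

```text
clock: 33.15
eef_pos: [397.7, 280.6, 234.9]
tcp_rot: [3.14, 0.003, -0.058]
ft_force: [0.5, 0.3, -1.0]
grip_width: 13.0
finger_force: 58.5
```

Request:
arm_command:
  travel:
    - [0,0,5]
    - [0,0,3]
    - [0,0,2]
    - [0,0,1.5]
    - [0,0,0]
    - [0,0,0]
  angular:
    - [0,0,0]
    - [0,0,0]
    - [0,0,0]
    - [0,0,0]
    - [0,0,0]
    - [0,0,0]

```text
clock: 33.65
eef_pos: [398.4, 280.8, 224.8]
tcp_rot: [-3.141, -0.0, -0.058]
ft_force: [-0.4, 0.4, -0.2]
grip_width: 13.1
finger_force: 58.5
```

Request:
arm_command:
  travel:
    - [0,0,1.5]
    - [0,0,1.5]
    - [0,0,0]
    - [0,0,0]
  angular:
    - [0,0,0]
    - [0,0,0]
    - [0,0,0]
    - [0,0,0]

```text
clock: 33.98
eef_pos: [398.5, 281.0, 222.9]
tcp_rot: [-3.141, -0.001, -0.058]
ft_force: [-2.0, -0.8, 10.1]
grip_width: 12.9
finger_force: 60.0
```

On the floor. I'll release and rise, then check.

Request:
arm_command:
  travel:
    - [0,0,-1]
    - [0,0,0]
    - [0,0,0]
    - [0,0,0]
    - [0,0,0]
    - [0,0,0]
    - [0,0,-15]
    - [0,0,-40]
    - [0,0,-40]
    - [0,0,-30]
    - [0,0,0]
    - [0,0,0]
  angular:
    - [0,0,0]
    - [0,0,0]
    - [0,0,0]
    - [0,0,0]
    - [0,0,0]
    - [0,0,0]
    - [0,0,0]
    - [0,0,0]
    - [0,0,0]
    - [0,0,0]
    - [0,0,0]
    - [0,0,0]
  jaw: 1

```text
clock: 34.98
eef_pos: [398.9, 281.2, 349.6]
tcp_rot: [-3.139, -0.004, -0.058]
ft_force: [-0.8, 0.2, -0.4]
grip_width: 85.1
finger_force: 0.0
```

Run:
```python
from h import *
im=shot('wrist','w12'); top=shot('top','top12')[:,:,::-1]
a=im[:,:,::-1][:, 100:]; b=cv2.resize(top[135:231,200:320],(380,304),interpolation=cv2.INTER_CUBIC)
cv2.imwrite('pics/w12v.png',np.hstack([a,np.vstack([b,np.zeros((80,380,3),np.uint8)])]))
```

```text
(no output)
```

View pics/w12v.png

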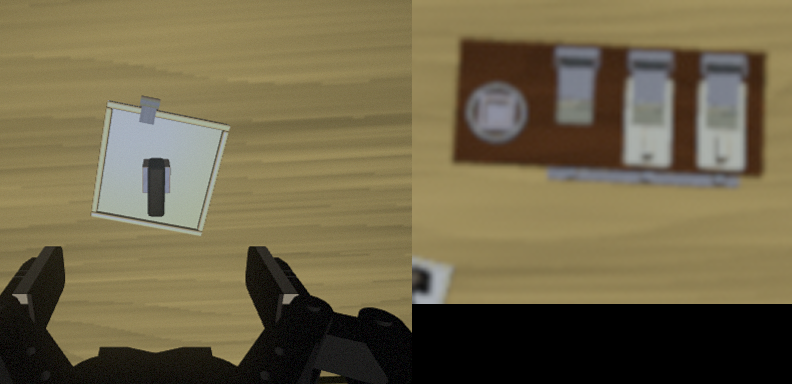

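The key stands upright near the dish centre, with its bar at (156, 160–215) in a dish spanning (92–230, 100–235). Both tags are home and the gate is locked, so I'm handing in.

```bash
python3 -c "
from workcell import env
print(env.close_job())"
```

```text
the job is handed in; nothing more can be done
None
```

The job is handed in, with no verdict returned: my last pictures show both tags present (I found no third) home under clips 2 and 3, the rack locked again, and the key upright in the dish.

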